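# Tidy the study desk: books into the rack, clock and pen cup to the drawer unit

## Robot

A 6-joint arm with a two-finger parallel gripper is mounted at the origin on the work surface. World frame = base frame: x ahead of the robot, y to its left, z up, the work surface at z = 0. Lengths are in m, angles in rad, forces in N, time in s.
With the tool pointing down it reaches from about 0.3 to 0.775 m from the base axis. Payload 14.6 kg.
Tool frame: the origin (TCP) lies at the very end of the fingers, on their centre line; the grasp point (between the pads) lies 19 mm behind it (ctrl.hold_point_z is the distance from the TCP to the grasp point, in m); z points along the fingers, y is the line along which they close (so a half turn about z gives the same grasp; the last joint's range is limited). The gripper opens to 94 mm and grips with 3 to 60 N. Pads are 16 mm wide; open, the fingers measure 119 mm over their backs; the gripper's body (75 mm by 177 mm) begins 78 mm behind the grasp point.
Start: joints at [-1.397, 0.3, 1.521, -0, 1.321, -0.067], TCP at [0.131, -0.534, 0.205] pointing down, gripper open.
Joint ranges: [-3.03, 3.03], [-0.79, 2.21], [0.23, 2.52], [-1.04, 4.18], [0, 3.07], [-2.55, 2.55]. Speed limits (rad/s): [2.22, 2.22, 2.57, 3.14, 3.14, 3.14].

## Interface

Orientations are given as a unit quaternion [x, y, z, w].
In Python, from cell import ctrl gives the robot as it stands. The module is installed in compiled form; this text tells all that it offers.
- The arm moves only by the tool send_rows, never from a script. Its argument "deltas" is a list of rows, each a list of 5 numbers: the shift along the tool's x, y, z each as a share of 0.2 m, from -1 to 1, then the turn about the tool's z as a share of 30 degrees, from -1 to 1, then the opening, from -1 (shut) to 1 (fully open). In form: [[dx, dy, dz, turn, gripper], ...]. A call has 1 to 10 rows; each row is the pose to reach, as a shift and turn from the pose commanded when the call began, along the tool's axes at that moment; what a row does not reach only later rows make up. A row lasts 1/10 s, in which the tool goes at most 50 mm and 8.59 degrees, less where a joint would pass 70% of its speed; a pose out of reach is approached as far as the arm can. A call with a number of a shift or a turn outside -1 to 1 is refused whole. A call with a gripper value outside its range is refused whole. The fingers move at their own pace and stop on an object; "grip_force" is the grip in N (left out, the last holds). Time passes only in rows, so rows that repeat a pose let the fingers close. It gives the time, the measured TCP pose, the force, the opening and the grip force at its end, in the units of the state.
- ctrl.observe(): the state, without advancing time (a new reading comes with each control period).
- ctrl.read_camera(name): name is "scene" or "top" or "wrist"; returns the picture (384x512x3 uint8, blue, green, red); there is no depth.
- ctrl.get_calibration(name): a dict with "fx", "fy", "cx", "cy" (pixels), "extrinsics" (4x4, takes a point from world to camera coordinates); the wrist camera has in their place "tool_from_camera" (4x4, takes a point from camera to tool coordinates, whose origin is the TCP and whose axes are the flange's). Camera axes: x right, y down, z forward; pixel columns grow to the right and rows downward; lengths in m; the calibration is good to about 2 mm. The wrist camera is an equidistant fisheye: a pixel r from the principal point sees the ray r / f radians off the axis. A picture is of the moment at which its call begins: read the wrist's pose just before it. get_calibration takes no time and is no camera call.
- ctrl.finish_job(): hands the job in; it is judged then, once.
The state is a dict: "clock": time; "joint_positions": joint angles; "joint_vel": joint speeds; "joint_efforts": joint torques, N m; "tcp_pos": TCP position; "ee_rot": TCP orientation; "contact_force": force on the tool from outside, world axes, zero at the start; "ft_torque": the same for the moment, N m; "width": opening from 0.0 (shut) to 1.0 (fully open); "gripper_force": force on a finger pad.
Only numpy, scipy, OpenCV 4.12 (cv2) and the standard library are available. Lean on these libraries where they do the work, as an engineer would, in place of code of your own. Each camera call takes 0.05 s, during which the arm holds its last target. There are 200 camera calls.

## Task

Tidy the study desk: stand the thick dictionary in the wide end slot of the plywood rack and the thinner notebook in the narrower end slot, both right down, centred and straight, and never laid over on the way. Stand the alarm clock in the middle of the top of the little drawer unit, square with it either way round, and the pen cup upright on the desk straight in front of the middle of its drawer, leaving a gap of about 3 cm. The order is free; leave the mug, mouse and stapler where they are.

Things in the scene. Friction and masses are not known exactly. Their poses are not given: they have to be found in the camera images.
- dictionary_center (a point): Dictionary: thick hardback with dark grey cloth cover and white pages, 34 mm thick (its y axis), 95 mm wide (x), 135 mm tall (z), about 0.32 kg. It stands on its lower edge, free on the desk; the point is its centre, half-way up (67.5 mm above its underside). Either way round is fine. Gripped across its thickness in the top 50 mm, fingers stay clear of the rack's walls.
- notebook_center (a point): Notebook: thinner and lower than the dictionary, brown card cover, stiff, 22 mm thick (y), 88 mm wide (x), 120 mm tall (z), about 0.17 kg. Stands on its lower edge, free on the desk; the point is its centre, half-way up (60 mm above its underside). Either way round is fine. Gripped across its thickness in the top 45 mm, fingers stay clear of the rack's walls.
- cup_center (a point): Pen cup: empty straight round cup of dark steel, outer diameter 56 mm, 80 mm tall, wall 3.5 mm, open at the top, about 0.14 kg. The point is its centre, half-way up (40 mm above its underside).
- clock_center (a point): Alarm clock: white rounded block with a round dial on its -x face, 42 mm deep (x), 64 mm wide (y), 66 mm tall (z, plus a 3 mm bar on top), about 0.2 kg. The point is its centre, half-way up (33 mm above its underside).
- rack: Fixed plywood book rack, 110 mm deep (x), 136 mm wide (y); four upright 5 mm walls, tops 60 mm above the desk; slots along x, open at the ends and top, floor 6 mm above the desk. Origin: centre of its underside, -x to the robot. Wide slot 50 mm, centre y = +38 mm; narrow end slot 36 mm, centre y = -45 mm; the middle slot (y = -7 mm) is filled with fixed index cards, 54 mm high.
- unit: Drawer unit: fixed small brown wooden box with one drawer (which does not open), 110 mm deep (x), 130 mm wide (y), 60 mm high, flat top. Origin at the centre of its underside, z up; the drawer front, lighter wood with a dark knob sticking out 10 mm in its middle, is its -x face, towards the robot, 55 mm from the origin.
- mug: Bystander: white mug with a handle, 76 mm across, 85 mm tall; origin at the centre of its underside. Not to be moved.
- mouse: Bystander: black computer mouse, 100 x 58 mm, 30 mm high; origin at the centre of its underside. Not to be moved.
- stapler: Bystander: black and grey stapler, 130 x 34 mm, 51 mm high, long axis x; origin at the centre of its underside. Not to be moved.
Mind the look-alikes: they are no part of the job. What is shaped like the part that bears cup_center but blue or orange is not meant.

How it is judged:
By the outcome, as a careful person would: the job done as asked, in the order asked, and still so for the second after the job is handed in, with the robot touching nothing.
It also fails if it takes over 104 s, if anything falls off the work surface, if the arm or the gripper's body presses on something with over 40 N, if the wrist force passes 120 N, or if a joint passes its speed limit or range.

## Working session

There is one attempt and no reset: what is moved stays moved. The work goes in short steps, Python scripts to look and compute and a tool call to move; the robot and the scene stay as the last step left them, time stands still between calls to the robot, and variables do not carry over. Pictures are saved under pics/ and viewed, at most 14 in all, crops included, and the job is handed in when it is done.

Besides the shell and the picture viewer there is one more tool, called after "Emit:" as name(argument=value, ...), one argument or row to a line, values as JSON. send_rows: Moves the arm, as the interface text tells. Shift numbers are shares of 0.2 m and turn numbers shares of 30 degrees, none past 1 either way. Its arguments: {"type":"object","properties":{"deltas":{"type":"array","items":{"type":"array","items":{"type":"number"}}},"grip_force":{"type":"number"}},"required":["deltas"]}

```bash
mkdir -p pics; python3 - <<'E'
from cell import ctrl
import cv2,numpy as np
np.set_printoptions(precision=4,suppress=True)
for n in ["scene","top"]:
    im=ctrl.read_camera(n); cv2.imwrite(f"pics/{n}0.png",im)
    c=ctrl.get_calibration(n); print(n,c)
print(ctrl.get_calibration("wrist")); print(ctrl.observe())
E
```

```text
scene {'fx': 494.3102672035754, 'fy': 494.3102672035754, 'cx': 262.4917956844271, 'cy': 184.4489487678753, 'extrinsics': array([[-0.6654,  0.7465,  0.0088,  0.3641],
       [ 0.6356,  0.5726, -0.5179, -0.3028],
       [-0.3916, -0.339 , -0.8554,  1.7577],
       [ 0.    ,  0.    ,  0.    ,  1.    ]])}
top {'fx': 406.56927644869046, 'fy': 406.56927644869046, 'cx': 258.81745187449326, 'cy': 190.59071876560526, 'extrinsics': array([[-0.0107, -0.9999, -0.0108,  0.0239],
       [-0.9978,  0.0114, -0.0646,  0.5744],
       [ 0.0647,  0.0101, -0.9979,  1.0649],
       [ 0.    ,  0.    ,  0.    ,  1.    ]])}
{'fx': 297.3186396354542, 'fy': 297.3186396354542, 'cx': 258.37370372354354, 'cy': 190.2166772967503, 'tool_from_camera': array([[ 0.0002, -0.9647, -0.2632,  0.0772],
       [ 1.    ,  0.0005, -0.0011, -0.0006],
       [ 0.0012, -0.2632,  0.9647, -0.1792],
       [ 0.    ,  0.    ,  0.    ,  1.    ]])}
{'clock': 0.1, 'joint_positions': array([-1.3966,  0.3004,  1.5215, -0.    ,  1.3207, -0.0666]), 'joint_vel': array([ 0.0007, -0.0004, -0.0031, -0.0005, -0.0019, -0.0025]), 'joint_efforts': array([  0.0026, -53.2642, -35.3283,   0.071 ,   0.0234,  -0.0001]), 'tcp_pos': array([ 0.1311, -0.5339,  0.205 ]), 'ee_rot': array([ 0.9928,  0.1201, -0.    , -0.0005]), 'contact_force': array([ 0.2575,  0.0734, -0.7657]), 'ft_torque': array([-0.0426, -0.0202, -0.0265]), 'gripper_force': 0.0, 'width': 1.0015257000798334}
```

View pics/scene0.png

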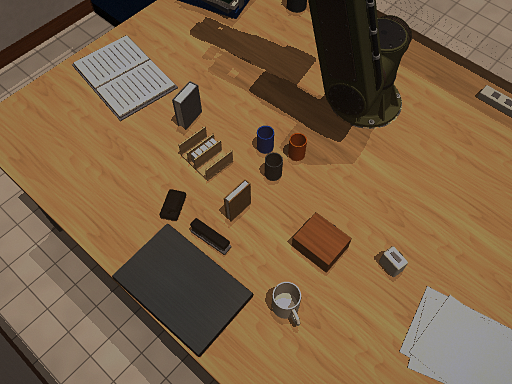

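View pics/top0.png

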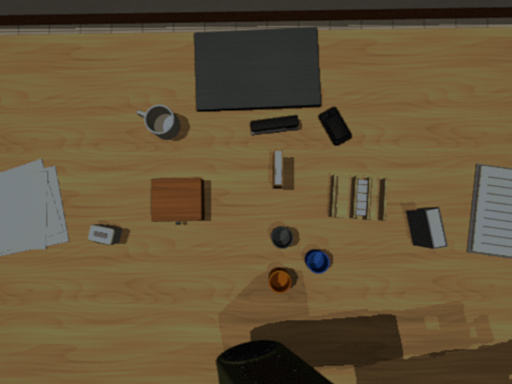

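The scene shows, in the top view: dictionary (428,228), rack (358,198), notebook (279,169), dark cup (282,237), clock (102,234), unit (178,200), mug (160,122), stapler (274,125), mouse (335,126). Blue cup (317,260) and orange cup (280,280) are decoys.

```bash
cat > h.py <<'E'
from cell import ctrl
import cv2,numpy as np
from scipy.spatial.transform import Rotation as R
np.set_printoptions(precision=4,suppress=True)
def plane(o,d,z): return o+d*((z-o[2])/d[2])
def px(cam,u,v,z,pose=None):
    """pixel -> world point on height z"""
    c=ctrl.get_calibration(cam)
    if cam!="wrist":
        E=c["extrinsics"]; Rm=E[:3,:3]; o=-Rm.T@E[:3,3]
        d=Rm.T@np.array([(u-c["cx"])/c["fx"],(v-c["cy"])/c["fy"],1])
    else:
        p,q=pose; T=c["tool_from_camera"]; Rt=R.from_quat(q).as_matrix()
        x,y=u-c["cx"],v-c["cy"]; r=np.hypot(x,y)+1e-9; a=r/c["fx"]
        d=Rt@T[:3,:3]@np.array([np.sin(a)*x/r,np.sin(a)*y/r,np.cos(a)]); o=p+Rt@T[:3,3]
    return plane(o,d,z)
def proj(p,pose):
    """world point -> wrist pixel"""
    c=ctrl.get_calibration("wrist"); T=c["tool_from_camera"]; Rt=R.from_quat(pose[1]).as_matrix()
    q=T[:3,:3].T@(Rt.T@(np.asarray(p)-pose[0])-T[:3,3]); a=np.arctan2(np.hypot(q[0],q[1]),q[2]); n=np.hypot(q[0],q[1])
    return np.array([c["cx"]+c["fx"]*a*q[0]/n,c["cy"]+c["fx"]*a*q[1]/n])
def look(name):
    s=ctrl.observe(); pose=(s["tcp_pos"],s["ee_rot"]); im=ctrl.read_camera("wrist"); cv2.imwrite(f"pics/{name}.png",im)
    np.savez(f"pics/{name}.npz",p=pose[0],q=pose[1]); return im,pose
def load(name):
    z=np.load(f"pics/{name}.npz"); return cv2.imread(f"pics/{name}.png"),(z["p"],z["q"])
def yaw(q): 
    x=R.from_quat(q).as_matrix()[:,0]; return np.degrees(np.arctan2(x[1],x[0]))
def to(xyz,yawdeg,s=None):
    """shares for a move to world xyz with tool x axis at yaw"""
    s=s or ctrl.observe(); Rt=R.from_quat(s["ee_rot"]).as_matrix()
    d=Rt.T@(np.asarray(xyz)-s["tcp_pos"]); t=-(yawdeg-yaw(s["ee_rot"]))
    print("clk %.2f"%s["clock"],"tcp",s["tcp_pos"],"yaw %.2f"%yaw(s["ee_rot"]),"shares",d/0.2,"turn",t/30,"(deg %.2f)"%t)
E
python3 - <<'E'
from h import *
for n,u,v,z in [("dict",416,208,0),("dict page top",436,227,.135),("rackL",334,196,.06),("rackR",383,198,.06),("nb",279,169,.12),("cup",282,237,.08),("clock",101,234,.066),("unit",178,200,.06),("mug",160,122,.085),("stap",274,125,.05),("mouse",335,126,.03),("blue",317,261,.08),("orange",280,280,.08)]:
    print(n,px("top",u,v,z))
im=cv2.imread("pics/top0.png"); cv2.imwrite("pics/topc.png",cv2.resize(im[100:300,250:460],None,fx=3.8,fy=3,interpolation=cv2.INTER_CUBIC)[:, :800])
to((.1,-.5,.2),0)
E
```

```text
dict [ 0.524  -0.4049  0.    ]
dict page top [ 0.4764 -0.3997  0.135 ]
rackL [ 0.5559 -0.1748  0.06  ]
rackR [ 0.5494 -0.2995  0.06  ]
nb [ 0.6199 -0.0329  0.12  ]
cup [ 0.454  -0.0396  0.08  ]
clock [0.4656 0.4194 0.066 ]
unit [0.5501 0.2247 0.06  ]
mug [0.7475 0.2657 0.085 ]
stap [ 0.7439 -0.0243  0.05  ]
mouse [ 0.7437 -0.187   0.03  ]
blue [ 0.3938 -0.1256  0.08  ]
orange [ 0.3481 -0.0331  0.08  ]
clk 0.10 tcp [ 0.1311 -0.5339  0.205 ] yaw 13.80 shares [-0.1107 -0.2018  0.025 ] turn 0.4598658713576078 (deg 13.80)
```

View pics/topc.png

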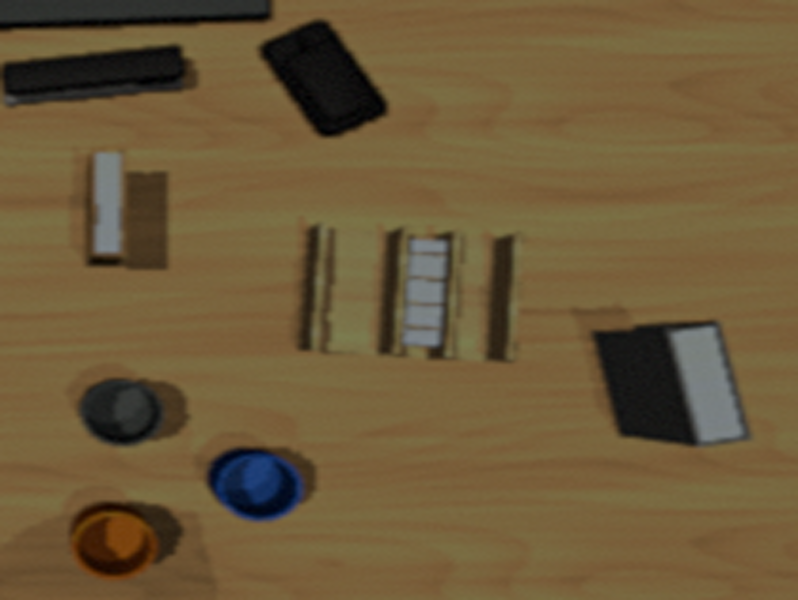

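The crop shows the rack running along x with its wide slot on the left (+y). The notebook stands nearly along x and the dictionary is yawed about +13°.

Emit:
send_rows(
  deltas=[
    [0.25,0,0,0,1],
    [0.5,0,-0.1,0,1],
    [0.75,0,-0.2,0,1],
    [0.9,-0.1,-0.2,0,1],
  ],
)

```text
clock: 0.5
tcp_pos: [0.3036, -0.4719, 0.2469]
ee_rot: [0.993, 0.12, 0.0, 0.001]
contact_force: [0.2, -0.5, -0.3]
width: 0.998
gripper_force: 0.0
```

```bash
python3 - <<'E'
from h import *
to((.47,-.37,.25),10)
E
```

```text
clk 0.50 tcp [ 0.3036 -0.4719  0.2469] yaw 13.81 shares [ 0.9296 -0.2962 -0.0157] turn 0.12707344668115664 (deg 3.81)
```

Emit:
send_rows(
  deltas=[
    [0.25,-0.1,0,0.1,1],
    [0.5,-0.2,0,0.1,1],
    [0.75,-0.3,0,0.1,1],
    [0.9,-0.3,0,0.1,1],
    [0.9,-0.3,0,0.1,1],
    [0.9,-0.3,0,0.1,1],
  ],
)

```text
clock: 1.1
tcp_pos: [0.4619, -0.3702, 0.2448]
ee_rot: [0.995, 0.095, -0.0, -0.0]
contact_force: [0.2, -0.4, -0.0]
width: 0.999
gripper_force: 0.0
```

```bash
python3 - <<'E'
from h import *
im,p=look("w1"); print(p)
E
```

```text
(array([ 0.4619, -0.3702,  0.2448]), array([ 0.9955,  0.0948, -0.0004, -0.0004]))
```

View pics/w1.png

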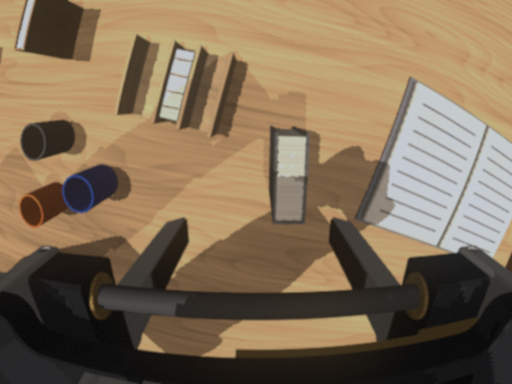

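The wrist view shows the dictionary top (≈272–307, 133–222), the rack at (118–237, 37–135), the notebook (50,25) and the cups on the left. I'll zoom in on the rack and dictionary.

```bash
python3 - <<'E'
from h import *
im,p=load("w1"); c=im[25:235,105:315]
c=cv2.resize(c,(800,600),interpolation=cv2.INTER_CUBIC); c=np.clip(c.astype(float)*1.4,0,255)
cv2.imwrite("pics/w1c.png",c)
E
```

```text
[ WARN:0@0.105] global loadsave.cpp:1063 imwrite_ Unsupported depth image for selected encoder is fallbacked to CV_8U.
```

View pics/w1c.png

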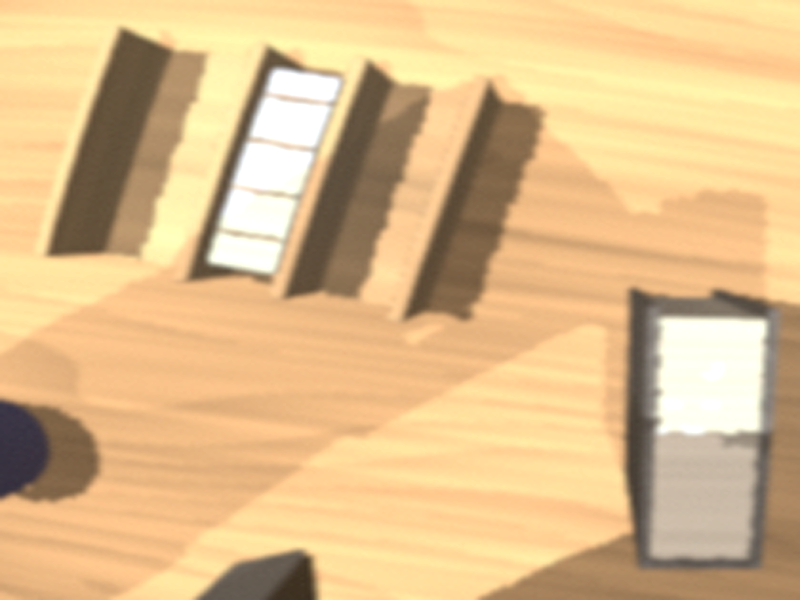

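Crop points: the rack wall-top right edges run W1 (121,28)-(47,253), W2 (268,47)-(190,277), W3 (367,62)-(285,295), W4 (490,80)-(405,318). The dictionary top corners are ≈(650,314),(777,310),(760,566),(640,566).

```bash
cat >> h.py <<'E'
def rigid(src,dst):
    src,dst=np.array(src,float),np.array(dst,float); a,b=src.mean(0),dst.mean(0)
    r=R.align_vectors(np.c_[dst-b,0*dst[:,0]],np.c_[src-a,0*src[:,0]])[0]
    th=r.as_euler("zyx")[0]; M=np.array([[np.cos(th),-np.sin(th)],[np.sin(th),np.cos(th)]])
    t=b-M@a; print("origin",t,"yaw",np.degrees(th),"resid mm",1e3*np.linalg.norm(src@M.T+t-dst,axis=1)); return t,th,M
E
python3 - <<'E'
from h import *
im,p=load("w1")
f=lambda u,v,z: px("wrist",105+u*210/800-.0,25+v*210/600,z,p)[:2]
W=[(121,28,47,253),(268,47,190,277),(367,62,285,295),(490,80,405,318)]; ys=[.063,.008,-.027,-.068]
s=[];d=[]
for w,y in zip(W,ys): s+=[(.055,y),(-.055,y)]; d+=[f(*w[:2],.06),f(*w[2:],.06)]
t,th,M=rigid(s,d); print("wide",t+M@[0,.038],"narrow",t+M@[0,-.045])
c=[f(u,v,.135) for u,v in [(650,314),(777,310),(760,566),(640,566)]]; print(np.array(c))
rigid([(.0475,.017),(.0475,-.017),(-.0475,-.017),(-.0475,.017)],c)
E
```

```text
origin [ 0.5547 -0.2396] yaw -4.592516554681945 resid mm [1.724  1.8898 2.327  2.323  2.598  2.0418 1.5127 1.9202]
wide [ 0.5578 -0.2017] narrow [ 0.5511 -0.2844]
[[ 0.5177 -0.3753]
 [ 0.5257 -0.4071]
 [ 0.4339 -0.4238]
 [ 0.4278 -0.3911]]
origin [ 0.4763 -0.3994] yaw 10.387603032895807 resid mm [2.5539 0.5291 1.4802 1.3282]
```

```bash
python3 - <<'E'
from h import *
to((.4765,-.3994,.09),10.4)
E
```

```text
clk 1.15 tcp [ 0.4612 -0.3707  0.245 ] yaw 10.80 shares [0.0489 0.1555 0.775 ] turn 0.013233114807257767 (deg 0.40)
```

Emit:
send_rows(
  deltas=[
    [0.05,0.155,0,0.01,1],
    [0.05,0.155,0.2,0.01,1],
    [0.05,0.155,0.4,0.01,1],
    [0.05,0.155,0.6,0.01,1],
    [0.05,0.155,0.775,0.01,1],
    [0.05,0.155,0.775,0.01,1],
    [0.05,0.155,0.775,0.01,-1],
    [0.05,0.155,0.775,0.01,-1],
    [0.05,0.155,0.775,0.01,-1],
    [0.05,0.155,0.775,0.01,-1],
  ],
  grip_force=25,
)

```text
clock: 2.15
tcp_pos: [0.4777, -0.3996, 0.0919]
ee_rot: [0.996, 0.091, 0.001, 0.001]
contact_force: [0.1, 0.5, 0.5]
width: 0.696
gripper_force: 0.0
```

Emit:
send_rows(
  deltas=[
    [0,0,0,0,-1],
    [0,0,0,0,-1],
    [0,0,0,0,-1],
    [0,0,0,0,-1],
  ],
)

```text
clock: 2.55
tcp_pos: [0.4773, -0.3991, 0.0904]
ee_rot: [0.996, 0.091, -0.0, -0.0]
contact_force: [-1.7, 2.5, -3.5]
width: 0.361
gripper_force: 25.1
```

Emit:
send_rows(
  deltas=[
    [0,0,-0.1,0,-1],
    [0,0,-0.3,0,-1],
    [0,0,-0.5,0,-1],
    [0,0,-0.55,0,-1],
    [0,0,-0.55,0,-1],
  ],
)

```text
clock: 3.05
tcp_pos: [0.4775, -0.3993, 0.201]
ee_rot: [0.996, 0.091, 0.001, 0.001]
contact_force: [-0.5, 0.4, -5.7]
width: 0.359
gripper_force: 25.0
```

```bash
python3 - <<'E'
from h import *
to((.5578,-.2017,.2),-4.6)
E
```

```text
clk 3.05 tcp [ 0.4775 -0.3993  0.201 ] yaw 10.50 shares [ 0.5747 -0.8985  0.0043] turn 0.5033029875886194 (deg 15.10)
```

Emit:
send_rows(
  deltas=[
    [0.05,-0.1,0,0.1,-1],
    [0.15,-0.25,0,0.2,-1],
    [0.25,-0.4,0,0.3,-1],
    [0.38,-0.6,0,0.4,-1],
    [0.5,-0.78,0,0.5,-1],
    [0.55,-0.86,0,0.503,-1],
    [0.575,-0.9,0,0.503,-1],
    [0.575,-0.9,0,0.503,-1],
    [0.575,-0.9,0,0.503,-1],
    [0.575,-0.9,0,0.503,-1],
  ],
)

```text
clock: 4.05
tcp_pos: [0.5571, -0.2024, 0.1999]
ee_rot: [0.999, -0.041, -0.0, -0.0]
contact_force: [-0.6, 0.3, -4.1]
width: 0.361
gripper_force: 25.0
```

```bash
python3 - <<'E'
from h import *
im,p=look("w2"); to((.5578,-.2017,.1),-4.6)
c=cv2.convertScaleAbs(cv2.resize(im[60:300,100:420],(800,600),interpolation=cv2.INTER_CUBIC),alpha=1.4); cv2.imwrite("pics/w2c.png",c)
E
```

```text
clk 4.10 tcp [ 0.5572 -0.2023  0.2001] yaw -4.67 shares [ 0.0032 -0.0032  0.5006] turn -0.0023686729775921713 (deg -0.07)
```

View pics/w2c.png

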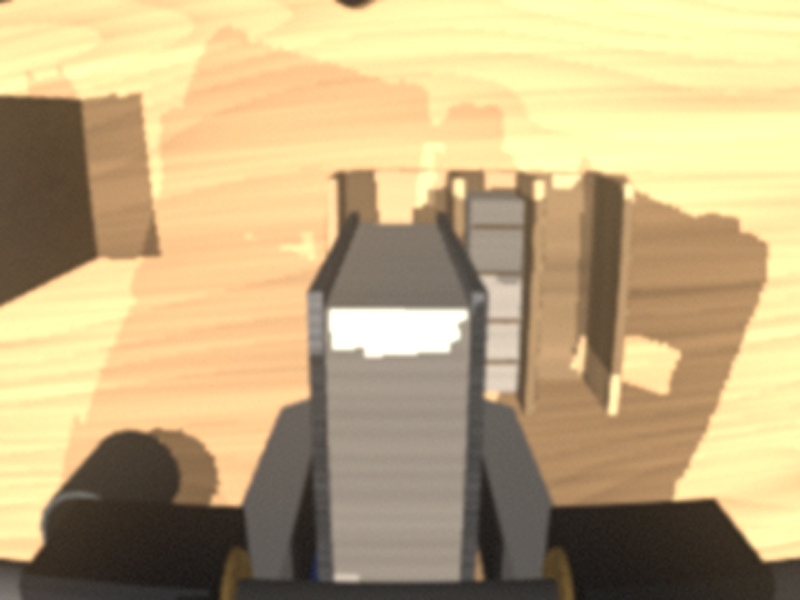

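The book hangs straight in the grip, and the rack's far ends show at crop v≈175 with W1 at u≈332–341, W2 at ≈453–465, W3 at ≈533–545 and W4 at ≈624–633. Its near ends are at v≈411 (W3 ≈523–534, W4 ≈607–618).

```bash
python3 - <<'E'
from h import *
im,p=load("w2")
f=lambda u,v,z: px("wrist",100+u/2.5,60+v/2.5,z,p)[:2]
L=[(336,174,.055,.0655),(459,176,.055,.0105),(539,178,.055,-.0245),(628,179,.055,-.0655),(528,411,-.055,-.0245),(613,413,-.055,-.0655)]
t,th,M=rigid([l[2:] for l in L],[f(*l[:2],.06) for l in L]); print("wide",t+M@[0,.038],"narrow",t+M@[0,-.045])
# bottom +x edge of book
b=[f(u,v,.109) for u,v in [(356,218),(466,216)]]; print("book bottom front mid",np.mean(b,0),b)
t=[f(u,v,.244) for u,v in [(310,293),(485,293)]]; print("book top front mid",np.mean(t,0),t)
E
```

```text
origin [ 0.5558 -0.2389] yaw -4.787650219957408 resid mm [1.9794 0.8043 0.9884 0.9416 1.6647 0.2721]
wide [ 0.559  -0.2011] narrow [ 0.5521 -0.2838]
book bottom front mid [ 0.6008 -0.2103] [array([ 0.602 , -0.1903]), array([ 0.5995, -0.2304])]
book top front mid [ 0.6033 -0.2055] [array([ 0.6047, -0.1891]), array([ 0.602 , -0.2218])]
```

Emit:
send_rows(
  deltas=[
    [0.006,-0.005,0.1,0,-1],
    [0.006,-0.005,0.22,0,-1],
    [0.006,-0.005,0.32,0,-1],
    [0.006,-0.005,0.4,0,-1],
    [0.006,-0.005,0.46,0,-1],
    [0.006,-0.005,0.5,0,-1],
    [0.006,-0.005,0.51,0,-1],
    [0.006,-0.005,0.517,0,-1],
    [0.006,-0.005,0.517,0,-1],
  ],
)

```text
clock: 5.0
tcp_pos: [0.5591, -0.2005, 0.0976]
ee_rot: [0.999, -0.04, 0.0, 0.0]
contact_force: [-0.1, 0.0, -3.6]
width: 0.365
gripper_force: 25.0
```

Emit:
send_rows(
  deltas=[
    [0,0,0.006,0,-1],
    [0,0,0.01,0,-1],
    [0,0,0.01,0,-1],
  ],
)

```text
clock: 5.3
tcp_pos: [0.5594, -0.2005, 0.0964]
ee_rot: [0.999, -0.04, 0.001, 0.0]
contact_force: [-1.8, -0.0, 5.7]
width: 0.361
gripper_force: 25.0
```

Contact. Now I'll release and rise.

Emit:
send_rows(
  deltas=[
    [0,0,0,0,-0.1],
    [0,0,0,0,0.2],
    [0,0,0,0,0.6],
    [0,0,0,0,0.6],
    [0,0,-0.15,0,0.6],
    [0,0,-0.4,0,0.6],
    [0,0,-0.65,0,0.8],
    [0,0,-0.75,0,0.8],
    [0,0,-0.75,0,0.8],
  ],
)

```text
clock: 6.2
tcp_pos: [0.5598, -0.2007, 0.2486]
ee_rot: [0.999, -0.04, 0.003, 0.001]
contact_force: [-0.6, 0.3, -0.6]
width: 0.898
gripper_force: 0.0
```

```bash
python3 - <<'E'
from h import *
to((.60,-.07,.25),-4)
E
```

```text
clk 6.20 tcp [ 0.5598 -0.2007  0.2486] yaw -4.59 shares [ 0.1482 -0.6673 -0.0076] turn -0.019664756188364378 (deg -0.59)
```

Emit:
send_rows(
  deltas=[
    [0.05,-0.2,0,0,1],
    [0.1,-0.4,0,0,1],
    [0.15,-0.6,0,0,1],
    [0.15,-0.67,0,0,1],
    [0.15,-0.67,0,0,1],
    [0.15,-0.67,0,0,1],
  ],
)

```text
clock: 6.8
tcp_pos: [0.5991, -0.07, 0.2443]
ee_rot: [0.999, -0.04, -0.001, 0.0]
contact_force: [-0.6, -0.2, 0.9]
width: 1.0
gripper_force: 0.0
```

```bash
python3 - <<'E'
from h import *
im,p=look("w3"); to((.62,-.033,.25),-4.6)
c=cv2.convertScaleAbs(cv2.resize(im[60:300,140:460],(800,600),interpolation=cv2.INTER_CUBIC),alpha=1.4); cv2.imwrite("pics/w3c.png",c)
E
```

```text
clk 6.85 tcp [ 0.5991 -0.0704  0.2445] yaw -4.65 shares [ 0.0887 -0.1949 -0.0275] turn -0.001742755234506088 (deg -0.05)
```

View pics/w3c.png

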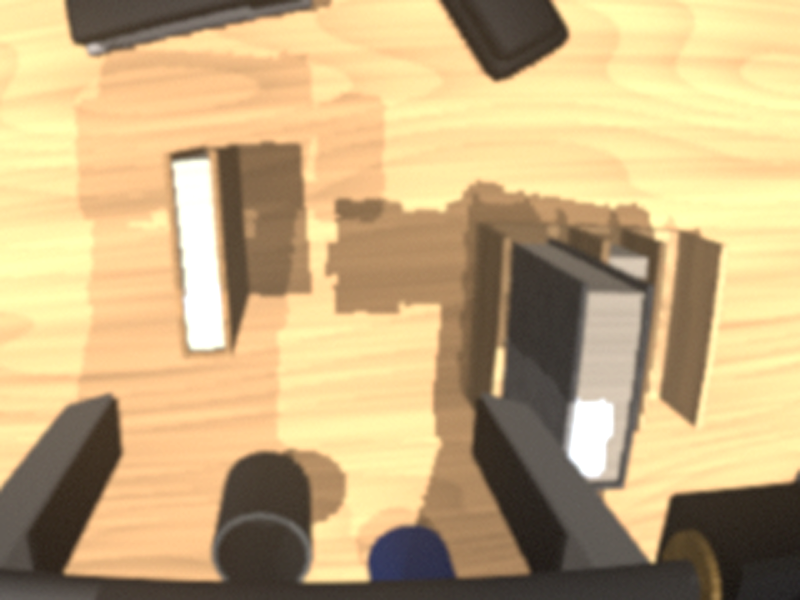

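The dictionary stands in the wide slot, with top corners ≈(583,285),(648,290),(623,487),(567,478). The notebook top is at ≈(170,157),(217,152),(230,350),(185,353).

```bash
python3 - <<'E'
from h import *
im,p=load("w3")
f=lambda u,v,z: px("wrist",140+u/2.5,60+v/2.5,z,p)[:2]
q=lambda a,b:[(a,b),(a,-b),(-a,-b),(-a,b)]
rigid(q(.044,.011),[f(u,v,.12) for u,v in [(170,157),(217,152),(230,350),(185,353)]])
rigid(q(.0475,.017),[f(u,v,.141) for u,v in [(583,285),(648,290),(623,487),(567,478)]])
L=[(717,243,.055,-.068),(697,424,-.055,-.068)]
rigid([l[2:] for l in L],[f(*l[:2],.06) for l in L])
E
```

```text
origin [ 0.6266 -0.031 ] yaw -1.9298741833129682 resid mm [2.7423 2.0275 2.6029 2.09  ]
origin [ 0.5596 -0.2002] yaw -3.9117352335378737 resid mm [1.7288 4.2902 1.8104 6.6889]
origin [ 0.5545 -0.2325] yaw -2.469240028473532 resid mm [1.1807 1.1807]h.py:36: UserWarning: Optimal rotation is not uniquely or poorly defined for the given sets of vectors.
  r=R.align_vectors(np.c_[dst-b,0*dst[:,0]],np.c_[src-a,0*src[:,0]])[0]
```

```bash
python3 - <<'E'
from h import *
to((.625,-.0315,.08),-2)
E
```

```text
clk 6.85 tcp [ 0.5991 -0.0704  0.2445] yaw -4.65 shares [ 0.1137 -0.2045  0.8225] turn -0.08840942190117275 (deg -2.65)
```

Emit:
send_rows(
  deltas=[
    [0.115,-0.205,0,-0.09,1],
    [0.115,-0.205,0.15,-0.09,1],
    [0.115,-0.205,0.4,-0.09,1],
    [0.115,-0.205,0.6,-0.09,1],
    [0.115,-0.205,0.75,-0.09,1],
    [0.115,-0.205,0.825,-0.09,0.4],
    [0.115,-0.205,0.825,-0.09,-1],
    [0.115,-0.205,0.825,-0.09,-1],
    [0.115,-0.205,0.825,-0.09,-1],
    [0.115,-0.205,0.825,-0.09,-1],
  ],
  grip_force=20,
)

```text
clock: 7.85
tcp_pos: [0.6264, -0.0303, 0.0816]
ee_rot: [1.0, -0.017, 0.001, 0.0]
contact_force: [-0.0, 0.0, 0.3]
width: 0.612
gripper_force: 0.0
```

Emit:
send_rows(
  deltas=[
    [0,0,0,0,-1],
    [0,0,0,0,-1],
    [0,0,0,0,-1],
    [0,0,0,0,-1],
  ],
)

```text
clock: 8.25
tcp_pos: [0.6257, -0.0301, 0.0801]
ee_rot: [1.0, -0.016, -0.0, -0.0]
contact_force: [0.1, -1.1, -0.5]
width: 0.268
gripper_force: 0.0
```

Emit:
send_rows(
  deltas=[
    [0,0,-0.1,0,-1],
    [0,0,-0.3,0,-1],
    [0,0,-0.5,0,-1],
    [0,0,-0.7,0,-1],
    [0,0,-0.8,0,-1],
    [0,0,-0.8,0,-1],
  ],
)

```text
clock: 8.85
tcp_pos: [0.6265, -0.0302, 0.243]
ee_rot: [1.0, -0.016, 0.002, 0.0]
contact_force: [-0.6, -0.4, -2.7]
width: 0.234
gripper_force: 20.0
```

```bash
python3 - <<'E'
from h import *
print(ctrl.observe()["width"]*94); to((.5525,-.284,.24),-4.7)
E
```

```text
21.989409241829012
clk 8.85 tcp [ 0.6265 -0.0302  0.243 ] yaw -1.89 shares [-0.3282  1.2808  0.0137] turn 0.09369419326876421 (deg 2.81)
```

Emit:
send_rows(
  deltas=[
    [0,0,-0.1,0,-1],
    [-0.05,0.2,-0.2,0.02,-1],
    [-0.12,0.45,-0.2,0.05,-1],
    [-0.18,0.7,-0.2,0.08,-1],
    [-0.24,0.9,-0.2,0.09,-1],
    [-0.26,1.0,-0.2,0.09,-1],
    [-0.26,1.0,-0.2,0.09,-1],
  ],
)

```text
clock: 9.55
tcp_pos: [0.5659, -0.2307, 0.2777]
ee_rot: [0.999, -0.042, -0.001, -0.0]
contact_force: [0.2, -0.1, -2.1]
width: 0.233
gripper_force: 20.0
```

```bash
python3 - <<'E'
from h import *
print(ctrl.observe()["width"]*94); to((.5525,-.284,.24),-4.7)
E
```

```text
21.945905013110963
clk 9.55 tcp [ 0.5659 -0.2307  0.2777] yaw -4.79 shares [-0.0441  0.2712  0.1884] turn -0.0030646204803518686 (deg -0.09)
```

Emit:
send_rows(
  deltas=[
    [-0.02,0.15,0,0,-1],
    [-0.045,0.27,0,0,-1],
    [-0.045,0.27,0.2,0,-1],
    [-0.045,0.27,0.35,0,-1],
    [-0.045,0.27,0.35,0,-1],
    [-0.045,0.27,0.35,0,-1],
  ],
)

```text
clock: 10.15
tcp_pos: [0.5542, -0.2806, 0.2101]
ee_rot: [0.999, -0.04, -0.0, -0.0]
contact_force: [0.5, 0.2, -1.1]
width: 0.236
gripper_force: 20.0
```

```bash
python3 - <<'E'
from h import *
im,p=look("w4"); to((.5525,-.284,.1),-4.7)
c=cv2.convertScaleAbs(cv2.resize(im[60:300,100:420],(800,600),interpolation=cv2.INTER_CUBIC),alpha=1.4); cv2.imwrite("pics/w4c.png",c)
E
```

```text
clk 10.20 tcp [ 0.5546 -0.281   0.2113] yaw -4.55 shares [-0.0098  0.0156  0.5567] turn 0.005078946485421139 (deg 0.15)
```

View pics/w4c.png

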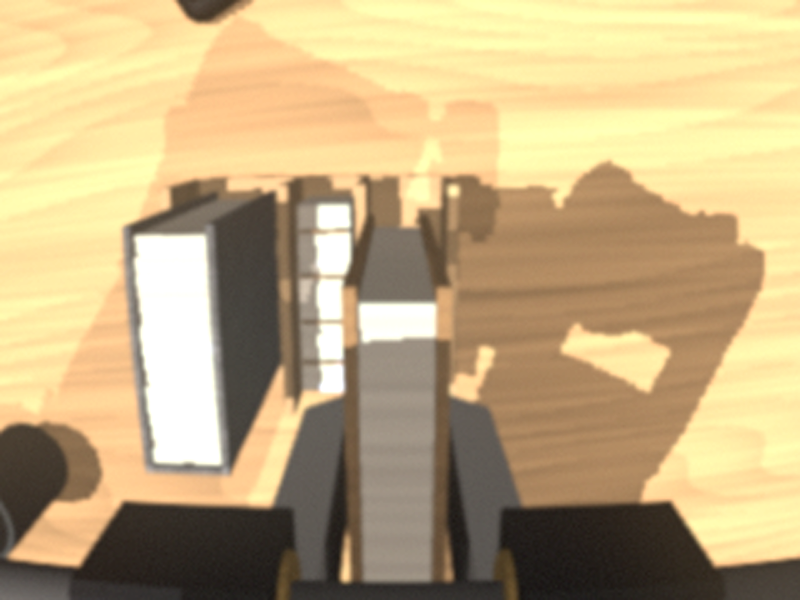

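In hand, the notebook has top front corners (346,287),(452,287) and bottom front corners ≈(373,216),(424,213). The rack's far ends are W2 (286,182), W3 (364,181) and W4 (453,186), and W2's near end is (291,400). The dictionary top is (126,230),(213,230),(231,471),(148,468).

```bash
python3 - <<'E'
from h import *
im,p=load("w4")
f=lambda u,v,z: px("wrist",100+u/2.5,60+v/2.5,z,p)[:2]
q=lambda a,b:[(a,b),(a,-b),(-a,-b),(-a,b)]
L=[(286,182,.055,.0105),(364,181,.055,-.0245),(453,186,.055,-.0655),(291,400,-.055,.0105)]
t,th,M=rigid([l[2:] for l in L],[f(*l[:2],.06) for l in L]); print("wide",t+M@[0,.038],"narrow",t+M@[0,-.045])
rigid(q(.0475,.017),[f(u,v,.141) for u,v in [(126,230),(213,230),(231,471),(148,468)]])
for z in (.235,.25): 
  a,b=f(346,287,z),f(452,287,z); print("nb top",z,(a+b)/2,np.linalg.norm(a-b))
for z in (.115,.13):
  a,b=f(373,216,z),f(424,213,z); print("nb bot",z,(a+b)/2,np.linalg.norm(a-b))
for z,x in ((.235,0),(.25,0),(.115,0),(.13,0)):
  print(z, proj((.5546+.044*.997,-.281-.044*.079,z),p)*2.5-[250,150])
E
```

```text
origin [ 0.5572 -0.2395] yaw -6.1027101278841025 resid mm [1.9634 0.9929 2.6687 5.2841]
wide [ 0.5612 -0.2017] narrow [ 0.5524 -0.2842]
origin [ 0.5582 -0.2006] yaw -4.692470263854541 resid mm [1.6546 2.3555 1.8686 1.7374]
nb top 0.235 [ 0.5974 -0.2837] 0.02255525040038255
nb top 0.25 [ 0.6007 -0.2839] 0.02036271822081221
nb bot 0.115 [ 0.5986 -0.2839] 0.01892346154763663
nb bot 0.13 [ 0.6004 -0.284 ] 0.01788867484382978
0.235 [402.163  281.6881]
0.25 [402.6645 297.8174]
0.115 [400.0567 214.768 ]
0.13 [400.2168 219.8094]
```

Emit:
send_rows(
  deltas=[
    [-0.014,0.016,0.05,0,-1],
    [-0.014,0.016,0.2,0,-1],
    [-0.014,0.016,0.35,0,-1],
    [-0.014,0.016,0.45,0,-1],
    [-0.014,0.016,0.52,0,-1],
    [-0.014,0.016,0.56,0,-1],
    [-0.014,0.016,0.58,0,-1],
    [-0.014,0.016,0.59,0,-1],
  ],
)

```text
clock: 11.0
tcp_pos: [0.5511, -0.2846, 0.0926]
ee_rot: [0.999, -0.04, 0.0, 0.0]
contact_force: [-0.2, -0.1, -1.7]
width: 0.229
gripper_force: 20.0
```

Emit:
send_rows(
  deltas=[
    [0,0,0.01,0,-1],
    [0,0,0.018,0,-1],
    [0,0,0.024,0,-1],
    [0,0,0.028,0,-1],
    [0,0,0.028,0,-1],
  ],
)

```text
clock: 11.5
tcp_pos: [0.5521, -0.285, 0.0904]
ee_rot: [0.999, -0.04, 0.002, 0.001]
contact_force: [-6.8, 3.1, 22.9]
width: 0.233
gripper_force: 20.0
```

Emit:
send_rows(
  deltas=[
    [0,0,-0.01,0,-1],
    [0,0,-0.01,0,-0.4],
    [0,0,-0.01,0,0],
    [0,0,-0.01,0,0.2],
    [0,0,-0.01,0,0.2],
    [0,0,-0.15,0,0.2],
    [0,0,-0.4,0,0.4],
    [0,0,-0.65,0,0.8],
    [0,0,-0.75,0,0.8],
    [0,0,-0.75,0,0.8],
  ],
)

```text
clock: 12.5
tcp_pos: [0.5517, -0.2848, 0.24]
ee_rot: [0.999, -0.04, 0.003, 0.001]
contact_force: [0.2, 0.3, -0.3]
width: 0.884
gripper_force: 0.0
```

```bash
python3 - <<'E'
from h import *
im,p=look("w5"); to((.454,-.04,.24),0)
c=cv2.convertScaleAbs(cv2.resize(im[60:300,100:420],(800,600),interpolation=cv2.INTER_CUBIC),alpha=1.4); cv2.imwrite("pics/w5c.png",c)
E
```

```text
clk 12.55 tcp [ 0.551  -0.2845  0.2372] yaw -4.59 shares [-0.5815 -1.1797 -0.016 ] turn -0.15307972133728198 (deg -4.59)
```

View pics/w5c.png

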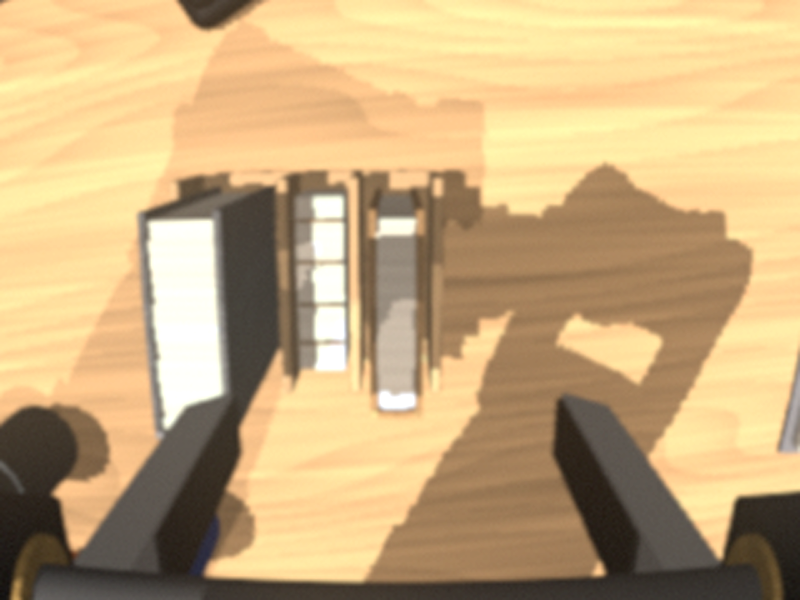

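The notebook stands in the narrow slot, with its top at (369,212),(425,212),(422,411),(376,412). The walls are W2 (284,180)-(289,385), W3 (354,176)-(356,387) and W4 (436,176)-(434,388).

```bash
python3 - <<'E'
from h import *
im,p=load("w5")
f=lambda u,v,z: px("wrist",100+u/2.5,60+v/2.5,z,p)[:2]
q=lambda a,b:[(a,b),(a,-b),(-a,-b),(-a,b)]
L=[(284,180,.055,.0105),(289,385,-.055,.0105),(354,176,.055,-.0245),(356,387,-.055,-.0245),(436,176,.055,-.0655),(434,388,-.055,-.0655)]
t,th,M=rigid([l[2:] for l in L],[f(*l[:2],.06) for l in L]); print("wide",t+M@[0,.038],"narrow",t+M@[0,-.045])
t2,_,_=rigid(q(.044,.011),[f(u,v,.126) for u,v in [(369,212),(425,212),(422,411),(376,412)]]); print("nb in rack",M.T@(t2-t))
t2,_,_=rigid([(.0475,.017),(.0475,-.017)],[f(u,v,.141) for u,v in [(143,215),(220,215)]]); print("dict in rack",M.T@(t2-t))
E
```

```text
origin [ 0.5559 -0.2392] yaw -4.714840275982387 resid mm [2.9483 2.4114 1.1861 1.5443 1.6516 1.2947]
wide [ 0.559  -0.2013] narrow [ 0.5522 -0.284 ]
origin [ 0.5535 -0.285 ] yaw -3.984376698086577 resid mm [1.7381 1.9685 2.3296 2.1322]
nb in rack [ 0.0013 -0.0458]
origin [ 0.5567 -0.1997] yaw -6.2130986846207685 resid mm [1.2803 1.2803]
dict in rack [-0.0025  0.0394]h.py:36: UserWarning: Optimal rotation is not uniquely or poorly defined for the given sets of vectors.
  r=R.align_vectors(np.c_[dst-b,0*dst[:,0]],np.c_[src-a,0*src[:,0]])[0]
```

Both books are well placed. Next is the cup.

Emit:
send_rows(
  deltas=[
    [-0.1,-0.2,0,-0.1,1],
    [-0.2,-0.4,0,-0.3,1],
    [-0.3,-0.6,0,-0.5,1],
    [-0.4,-0.8,0,-0.7,1],
    [-0.5,-1,0,-0.8,1],
    [-0.5,-1,0,-0.8,1],
    [-0.5,-1,0,-0.8,1],
  ],
)

```text
clock: 13.25
tcp_pos: [0.4668, -0.0766, 0.2354]
ee_rot: [0.986, 0.169, -0.001, -0.0]
contact_force: [-0.2, -0.5, -0.3]
width: 0.999
gripper_force: 0.0
```

```bash
python3 - <<'E'
from h import *
im,p=look("w6"); to((.454,-.04,.24),20)
c=cv2.convertScaleAbs(im,alpha=1.4); cv2.imwrite("pics/w6c.png",c)
E
```

```text
clk 13.30 tcp [ 0.4671 -0.0773  0.2355] yaw 19.38 shares [ 0.0001 -0.1977 -0.0224] turn -0.020510279475208885 (deg -0.62)
```

View pics/w6c.png

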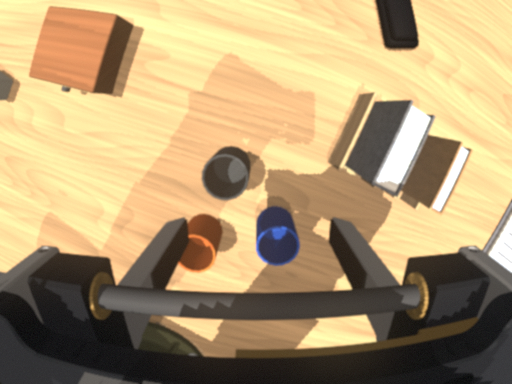

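The dark cup's rim is centred at ≈(224,177), radius ≈22, and the unit is at upper left (30–132, 7–95).

```bash
python3 - <<'E'
from h import *
im,p=load("w6")
g=im[140:205,195:260]; m=(g.max(2)<75).astype(np.uint8)
n,l,s,c=cv2.connectedComponentsWithStats(m); i=1+np.argmax(s[1:,4]); print(s[i],c[i]+[195,140])
for e in [(203,177),(246,177),(224,199),(224,155),(224,177)]: print(e,px("wrist",*e,.08,p)[:2])
E
```

```text
[   8    7   47   52 1452] [225.1198 173.7156]
(203, 177) [ 0.4465 -0.0141]
(246, 177) [ 0.4632 -0.0616]
(224, 199) [ 0.4293 -0.0456]
(224, 155) [ 0.4792 -0.0295]
(224, 177) [ 0.4547 -0.0375]
```

```bash
python3 - <<'E'
from h import *
to((.4545,-.0385,.04),19.4)
E
```

```text
clk 13.30 tcp [ 0.4671 -0.0773  0.2355] yaw 19.38 shares [ 0.0062 -0.2033  0.9776] turn -0.0005102794752088377 (deg -0.02)
```

Emit:
send_rows(
  deltas=[
    [0.005,-0.2,0,0,1],
    [0.005,-0.203,0.1,0,1],
    [0.005,-0.203,0.35,0,1],
    [0.005,-0.203,0.6,0,1],
    [0.005,-0.203,0.85,0,1],
    [0.005,-0.203,0.975,0,1],
    [0.005,-0.203,0.975,0,0.5],
    [0.005,-0.203,0.975,0,-1],
    [0.005,-0.203,0.975,0,-1],
    [0.005,-0.203,0.975,0,-1],
  ],
  grip_force=15,
)

```text
clock: 14.3
tcp_pos: [0.4555, -0.0387, 0.0428]
ee_rot: [0.986, 0.168, 0.001, 0.0]
contact_force: [-0.4, -0.4, -0.1]
width: 0.697
gripper_force: 0.0
```

Emit:
send_rows(
  deltas=[
    [0,0,0,0,-1],
    [0,0,0,0,-1],
    [0,0,0,0,-1],
    [0,0,0,0,-1],
  ],
)

```text
clock: 14.7
tcp_pos: [0.4552, -0.0385, 0.0424]
ee_rot: [0.986, 0.169, 0.001, 0.0]
contact_force: [-0.7, -1.9, 7.1]
width: 0.602
gripper_force: 15.0
```

Emit:
send_rows(
  deltas=[
    [0,0,-0.1,0,-1],
    [0,0,-0.3,0,-1],
    [0,-0.1,-0.5,0.1,-1],
    [0,-0.3,-0.7,0.2,-1],
    [0,-0.5,-0.85,0.4,-1],
    [0,-0.65,-0.85,0.6,-1],
    [0,-0.7,-0.85,0.65,-1],
    [0,-0.7,-0.85,0.65,-1],
    [0,-0.7,-0.85,0.65,-1],
  ],
)

```text
clock: 15.6
tcp_pos: [0.4081, 0.0934, 0.2114]
ee_rot: [1.0, -0.0, -0.0, 0.0]
contact_force: [0.7, 0.6, -1.5]
width: 0.605
gripper_force: 15.0
```

```bash
python3 - <<'E'
from h import *
im,p=look("w7"); to((.437,.2247,.2),0)
c=cv2.convertScaleAbs(im,alpha=1.4); cv2.imwrite("pics/w7c.png",cv2.resize(c[:,:],(800,600),interpolation=cv2.INTER_CUBIC))
E
```

```text
clk 15.65 tcp [0.4082 0.0931 0.2113] yaw -0.06 shares [ 0.1436 -0.6582  0.0561] turn -0.001959516459378279 (deg -0.06)
```

View pics/w7c.png

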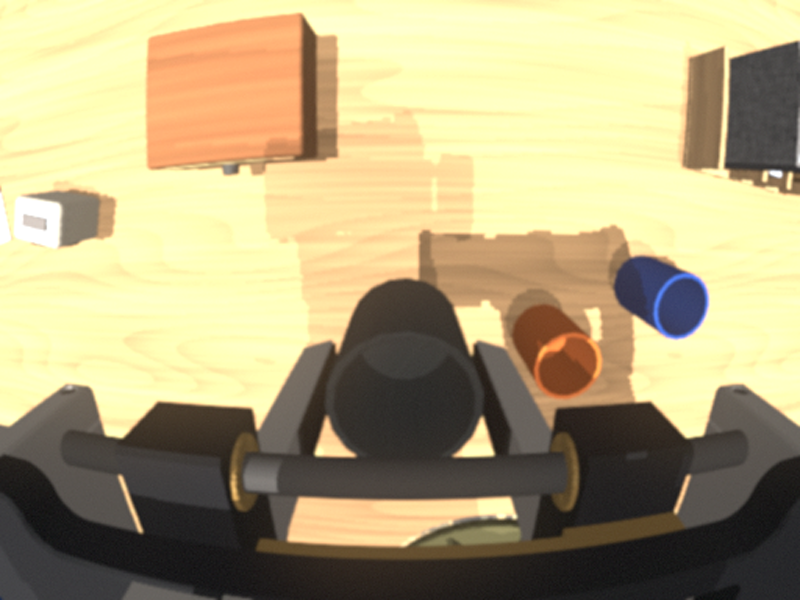

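The unit's top corners are at (148,38),(301,14),(302,157),(149,168) and its knob is at (231,168). The clock is at (45,215).

```bash
python3 - <<'E'
from h import *
im,p=load("w7"); k=1.5625
L=[(148,38,.055,.065),(301,14,.055,-.065),(302,157,-.055,-.065),(149,168,-.055,.065)]
t,th,M=rigid([l[2:] for l in L],[px("wrist",l[0]/k,l[1]/k,.06,p)[:2] for l in L]); print("cup tgt",t+M@[-.114,0])
kn=px("wrist",231/k,169/k,.03,p)[:2]; print("knob",kn,M.T@(kn-t))
for u,v in [(147,220),(16,207)]: print(px("wrist",u/k,v/k,.066,p))
T=cv2.imread("pics/top0.png"); h=cv2.cvtColor(T,cv2.COLOR_BGR2HSV)[170:225,140:215]
rr=np.array([px("top",u,v,.06)[:2] for u,v in [(152,178.5),(202,178),(202.5,220),(152,221)]]); rigid([l[2:] for l in L],rr)
E
```

```text
origin [0.5525 0.2311] yaw 0.4394821514214756 resid mm [1.3772 2.542  1.339  3.3062]
cup tgt [0.4385 0.2302]
knob [0.4932 0.2332] [-0.0593  0.0025]
[0.4586 0.2942 0.066 ]
[0.4815 0.448  0.066 ]
origin [0.5519 0.227 ] yaw 0.3199471855200671 resid mm [0.4682 1.3944 0.9991 0.695 ]
```

Emit:
send_rows(
  deltas=[
    [0.03,-0.15,0,0,-1],
    [0.07,-0.35,0,0,-1],
    [0.12,-0.55,0,0,-1],
    [0.12,-0.67,0,0,-1],
    [0.12,-0.67,0,0,-1],
    [0.12,-0.67,0,0,-1],
  ],
)

```text
clock: 16.25
tcp_pos: [0.4325, 0.2269, 0.2109]
ee_rot: [1.0, -0.001, -0.0, 0.0]
contact_force: [-0.4, 0.3, -0.9]
width: 0.604
gripper_force: 15.0
```

```bash
python3 - <<'E'
from h import *
im,p=look("w8"); to((.4385,.229,.042),0)
c=cv2.convertScaleAbs(im,alpha=1.4); cv2.imwrite("pics/w8c.png",cv2.resize(c[:,:],(800,600),interpolation=cv2.INTER_CUBIC))
E
```

```text
clk 16.30 tcp [0.4325 0.2266 0.2111] yaw -0.12 shares [ 0.0304 -0.0127  0.8456] turn -0.004077204846573387 (deg -0.12)
```

View pics/w8c.png

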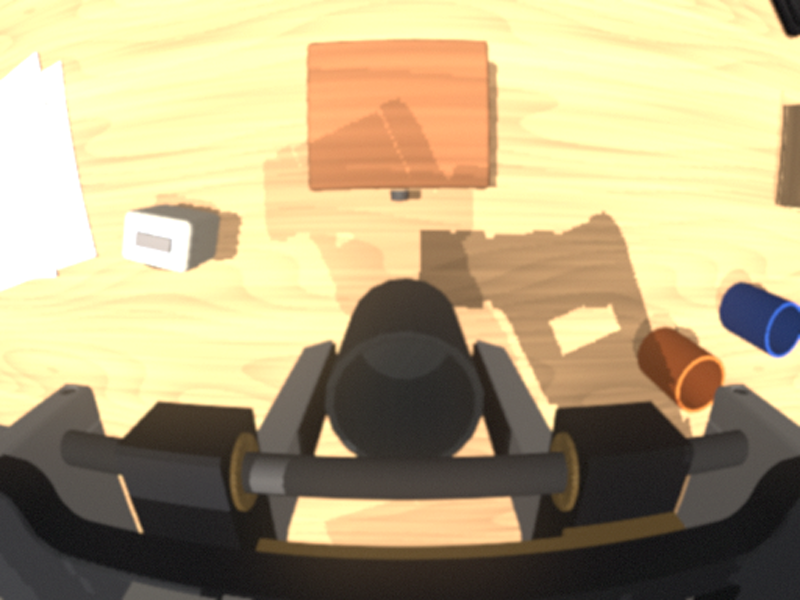

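The unit's top corners are (308,43),(488,41),(489,186),(309,189), and the knob is at (399,195). The clock top is ≈(132,210),(194,222),(186,269),(125,253).

```bash
python3 - <<'E'
from h import *
im,p=load("w8"); k=1.5625
L=[(308,43,.055,.065),(488,41,.055,-.065),(489,186,-.055,-.065),(309,189,-.055,.065)]
t,th,M=rigid([l[2:] for l in L],[px("wrist",l[0]/k,l[1]/k,.06,p)[:2] for l in L]); print("cup tgt",t+M@[-.114,0])
kn=px("wrist",399/k,196/k,.03,p)[:2]; print("knob",kn,M.T@(kn-t))
c=[px("wrist",u/k,v/k,.066,p)[:2] for u,v in [(132,210),(194,222),(186,269),(125,253)]]; print(np.array(c)); rigid([(.021,.032),(.021,-.032),(-.021,-.032),(-.021,.032)],c)
b,pp=px("wrist",406/k,281/k,.169,p)[:2],px("wrist",405/k,395/k,.249,p)[:2]; print("cup rim centre-ish",pp)
E
```

```text
origin [0.5539 0.2317] yaw 0.46722831509574175 resid mm [1.6198 1.6571 1.9838 1.1738]
cup tgt [0.4399 0.2307]
knob [0.4917 0.2316] [-0.0622  0.0004]
[[0.4919 0.4411]
 [0.4793 0.3849]
 [0.4435 0.3954]
 [0.4579 0.4521]]
origin [0.4682 0.4183] yaw -14.514306301995834 resid mm [5.4536 3.0289 4.5535 3.2506]
cup rim centre-ish [0.4365 0.2274]
```

Emit:
send_rows(
  deltas=[
    [0.025,-0.015,0.05,0,-1],
    [0.025,-0.015,0.25,0,-1],
    [0.025,-0.015,0.45,0,-1],
    [0.025,-0.015,0.62,0,-1],
    [0.025,-0.015,0.74,0,-1],
    [0.025,-0.015,0.8,0,-1],
    [0.025,-0.015,0.83,0,-1],
    [0.025,-0.015,0.838,0,-1],
    [0.025,-0.015,0.842,0,-1],
    [0.025,-0.015,0.845,0,-1],
  ],
)

```text
clock: 17.3
tcp_pos: [0.4378, 0.2308, 0.0433]
ee_rot: [1.0, -0.001, 0.001, -0.0]
contact_force: [0.6, -0.2, -0.7]
width: 0.601
gripper_force: 15.0
```

Emit:
send_rows(
  deltas=[
    [0,0,0.003,0,-1],
    [0,0,0.006,0,-1],
    [0,0,0.006,0,-1],
  ],
)

```text
clock: 17.6
tcp_pos: [0.4377, 0.2308, 0.0424]
ee_rot: [1.0, -0.001, 0.001, -0.0]
contact_force: [-3.2, -2.0, 10.1]
width: 0.602
gripper_force: 15.0
```

Emit:
send_rows(
  deltas=[
    [0,0,0,0,0.3],
    [0,0,0,0,0.6],
    [0,0,0,0,1],
    [0,0,0,0,1],
    [0,0,-0.1,0,1],
    [0,0,-0.3,0,1],
    [0,0,-0.55,0,1],
    [0,0,-0.8,0,1],
    [0,0,-0.9,0,1],
    [0,0,-0.9,0,1],
  ],
)

```text
clock: 18.6
tcp_pos: [0.4383, 0.2311, 0.2243]
ee_rot: [1.0, -0.001, 0.003, -0.001]
contact_force: [0.8, -0.4, -0.8]
width: 1.0
gripper_force: 0.0
```

```bash
python3 - <<'E'
from h import *
im,p=look("w9"); to((.468,.418,.2),-14.5)
c=cv2.convertScaleAbs(im,alpha=1.4); cv2.imwrite("pics/w9c.png",cv2.resize(c[0:300,60:460],(800,600),interpolation=cv2.INTER_CUBIC))
E
```

```text
clk 18.65 tcp [0.4376 0.2307 0.2219] yaw -0.09 shares [ 0.1505 -0.9364  0.1108] turn 0.48025524768698885 (deg 14.41)
```

View pics/w9c.png

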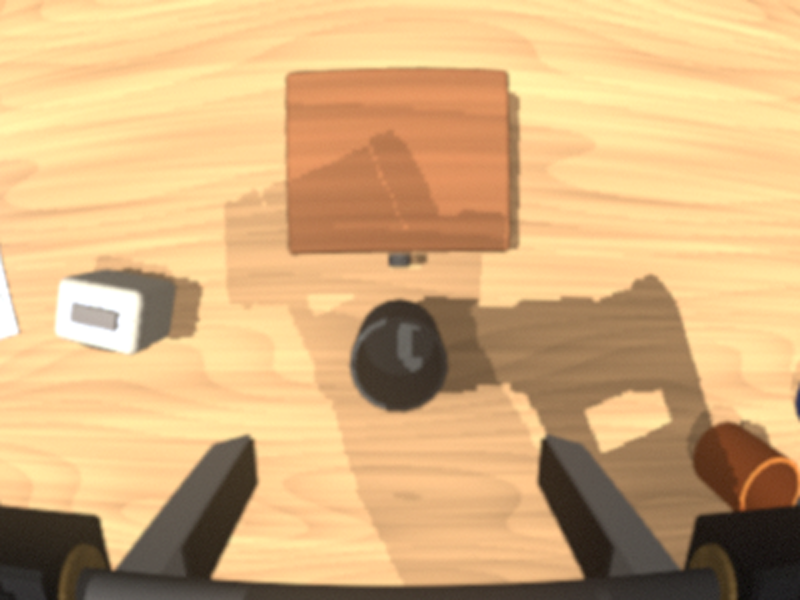

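The cup stands in front of the knob (400,260), with rim centre ≈(399,364). The unit top is (287,72),(508,71),(508,248),(290,252) and the clock top is (66,278),(145,290),(135,353),(57,336).

```bash
python3 - <<'E'
from h import *
im,p=load("w9")
f=lambda u,v,z: px("wrist",60+u/2,v/2,z,p)[:2]
L=[(287,72,.055,.065),(508,71,.055,-.065),(508,248,-.055,-.065),(290,252,-.055,.065)]
t,th,M=rigid([l[2:] for l in L],[f(*l[:2],.06) for l in L])
for n,e in dict(l=(351,362),r=(447,362),b=(399,411),c=(399,364)).items(): print(n,M.T@(f(*e,.08)-t))
c=[f(u,v,.066) for u,v in [(66,278),(145,290),(135,353),(57,336)]]; print(np.array(c)); rigid([(.021,.032),(.021,-.032),(-.021,-.032),(-.021,.032)],c)
E
```

```text
origin [0.554  0.2316] yaw 0.5039855911769594 resid mm [1.815  2.3153 2.9248 1.9651]
l [-0.1154  0.0276]
r [-0.1159 -0.0262]
b [-0.1444  0.001 ]
c [-0.1168  0.0007]
[[0.4912 0.4421]
 [0.4807 0.3851]
 [0.4417 0.3956]
 [0.4539 0.4535]]
origin [0.4669 0.4191] yaw -12.682067392318775 resid mm [4.796  1.8833 3.8974 1.4939]
```

The cup is placed with a gap of about 3 cm. Now I'll go above the clock and measure it with a white mask.

Emit:
send_rows(
  deltas=[
    [0.03,-0.2,0,0.1,1],
    [0.06,-0.4,0,0.2,1],
    [0.09,-0.6,0,0.3,1],
    [0.1,-0.8,0,0.4,1],
    [0.1,-0.93,0,0.45,1],
    [0.1,-0.93,0,0.45,1],
    [0.1,-0.93,0,0.45,1],
    [0.1,-0.93,0,0.45,1],
  ],
)

```text
clock: 19.45
tcp_pos: [0.4576, 0.4156, 0.2204]
ee_rot: [0.993, -0.118, -0.0, 0.001]
contact_force: [0.1, 0.1, 0.0]
width: 0.998
gripper_force: 0.0
```

```bash
cat >> h.py <<'E'
def clock(im,p,near,z,w=70,thr=110):
    u,v=proj((*near,z),p).astype(int); u0,v0=max(u-w,0),max(v-w,0); g=im[v0:v+w,u0:u+w].astype(int)
    for t in (thr,thr+40):
        m=((g.min(2)>t)&(g.max(2)-g.min(2)<45)).astype(np.uint8)
        m=cv2.morphologyEx(m,cv2.MORPH_CLOSE,np.ones((7,7)))
        cs=cv2.findContours(m,cv2.RETR_EXTERNAL,cv2.CHAIN_APPROX_NONE)[0]
        c=max(cs,key=cv2.contourArea)[:,0]
        P=np.array([px("wrist",a+u0+0.,b+v0+0.,z,p)[:2] for a,b in c]); r=cv2.minAreaRect((P*1000).astype(np.float32))
        print(t,"px box",c.min(0)+[u0,v0],c.max(0)+[u0,v0],"rect mm",r)
E
python3 - <<'E'
from h import *
im,p=look("w10"); clock(im,p,(.467,.419),.066); to((.467,.419,.025),-13)
E
```

```text
110 px box [224 155] [254 188] rect mm ((470.351806640625, 436.53302001953125), (34.65746307373047, 38.7330207824707), 76.2476806640625)
150 px box [225 157] [253 186] rect mm ((470.3983459472656, 436.493896484375), (32.326026916503906, 34.0384407043457), 76.23430633544922)
clk 19.50 tcp [0.4577 0.4156 0.2208] yaw -13.63 shares [ 0.0414 -0.0282  0.9791] turn -0.021101538723799072 (deg -0.63)
```

```bash
python3 - <<'E'
from h import *
im,p=load("w10")
for thr in (60,75,90): clock(im,p,(.467,.419),.066,thr=thr)
v=172; print([tuple(int(x) for x in im[v,u]) for u in range(216,320,6)])
E
```

```text
60 px box [224 148] [279 189] rect mm ((470.2046203613281, 421.71026611328125), (63.465572357177734, 47.93164825439453), 76.05296325683594)
100 px box [224 155] [255 188] rect mm ((470.2198791503906, 435.9886474609375), (35.76005554199219, 38.78289794921875), 76.14762115478516)
75 px box [224 153] [278 189] rect mm ((467.14312744140625, 422.79351806640625), (62.62892532348633, 41.94834899902344), 74.97835540771484)
115 px box [224 156] [254 188] rect mm ((469.8192443847656, 436.6666259765625), (34.645870208740234, 37.65047836303711), 76.21368408203125)
90 px box [224 155] [255 189] rect mm ((469.66119384765625, 436.09698486328125), (35.812374114990234, 39.942745208740234), 76.11678314208984)
130 px box [225 156] [253 187] rect mm ((470.3986511230469, 436.61260986328125), (32.53667449951172, 36.41332244873047), 76.19550323486328)
[(100, 141, 179), (90, 126, 161), (196, 191, 188), (198, 191, 187), (125, 131, 138), (103, 108, 114), (53, 58, 64), (52, 58, 63), (52, 57, 63), (84, 94, 99), (77, 87, 93), (48, 68, 88), (49, 69, 88), (49, 69, 88), (48, 68, 87), (49, 70, 90), (47, 67, 86), (47, 66, 85)]
```

```bash
python3 - <<'E'
from h import *
to((.468,.422,.025),-14.3)
E
```

```text
clk 19.50 tcp [0.4577 0.4156 0.2208] yaw -13.63 shares [ 0.0427 -0.0439  0.9791] turn 0.022231794609534283 (deg 0.67)
```

Emit:
send_rows(
  deltas=[
    [0.043,-0.044,0,0.022,1],
    [0.043,-0.044,0.15,0.022,1],
    [0.043,-0.044,0.4,0.022,1],
    [0.043,-0.044,0.65,0.022,1],
    [0.043,-0.044,0.85,0.022,1],
    [0.043,-0.044,0.95,0.022,1],
    [0.043,-0.044,0.98,0.022,1],
    [0.043,-0.044,0.98,0.022,0.5],
    [0.043,-0.044,0.98,0.022,-1],
    [0.043,-0.044,0.98,0.022,-1],
  ],
  grip_force=20,
)

```text
clock: 20.5
tcp_pos: [0.4687, 0.4235, 0.027]
ee_rot: [0.992, -0.124, 0.001, -0.001]
contact_force: [-1.2, -0.1, 0.7]
width: 0.78
gripper_force: 0.0
```

Emit:
send_rows(
  deltas=[
    [0,0,0,0,-1],
    [0,0,0,0,-1],
    [0,0,0,0,-1],
    [0,0,0,0,-1],
    [0,0,0,0,-1],
  ],
)

```text
clock: 21.0
tcp_pos: [0.4684, 0.4233, 0.0263]
ee_rot: [0.992, -0.124, 0.001, -0.0]
contact_force: [-1.2, -1.7, 7.2]
width: 0.679
gripper_force: 20.0
```

Emit:
send_rows(
  deltas=[
    [0,0,-0.1,0,-1],
    [0,0,-0.3,0,-1],
    [0,0,-0.5,0,-1],
    [0,0,-0.7,0,-1],
    [0,0,-0.85,0,-1],
    [0,0,-0.85,0,-1],
  ],
)

```text
clock: 21.6
tcp_pos: [0.4691, 0.4241, 0.2001]
ee_rot: [0.992, -0.124, 0.003, -0.003]
contact_force: [0.5, -0.0, -2.5]
width: 0.683
gripper_force: 19.9
```

```bash
python3 - <<'E'
from h import *
to((.5537,.231,.2),.45)
E
```

```text
clk 21.60 tcp [0.4691 0.4241 0.2001] yaw -14.25 shares [ 0.6475  0.8315 -0.0016] turn -0.4899535346959063 (deg -14.70)
```

Emit:
send_rows(
  deltas=[
    [0.1,0.13,0,-0.1,-1],
    [0.22,0.28,0,-0.2,-1],
    [0.34,0.44,0,-0.3,-1],
    [0.47,0.6,0,-0.4,-1],
    [0.58,0.74,0,-0.49,-1],
    [0.648,0.832,0,-0.49,-1],
    [0.648,0.832,0,-0.49,-1],
    [0.648,0.832,0,-0.49,-1],
    [0.648,0.832,0,-0.49,-1],
  ],
)

```text
clock: 22.5
tcp_pos: [0.5521, 0.2308, 0.1946]
ee_rot: [1.0, 0.004, -0.0, 0.0]
contact_force: [0.6, 0.4, -2.9]
width: 0.683
gripper_force: 19.9
```

```bash
python3 - <<'E'
from h import *
im,p=look("w11"); to((.5537,.231,.0875),.45)
s=ctrl.observe()["tcp_pos"]; print(ctrl.observe()["ee_rot"]); zt=s[2]+.04
for thr in (40,60,80): clock(im,p,s[:2],zt,thr=thr,w=90)
E
```

```text
clk 22.55 tcp [0.5521 0.2309 0.1948] yaw 0.51 shares [ 0.0083 -0.0005  0.5364] turn 0.0020896985155981723 (deg 0.06)
[ 1.      0.0045 -0.0003  0.    ]
40 px box [169 193] [348 350] rect mm ((535.893798828125, 234.26364135742188), (106.78753662109375, 119.1261215209961), 2.942197799682617)
80 px box [201 226] [315 291] rect mm ((552.712890625, 231.69992065429688), (39.398956298828125, 60.76451873779297), 2.0475871562957764)
60 px box [169 195] [348 292] rect mm ((560.3485717773438, 233.12730407714844), (56.950992584228516, 100.45144653320312), 1.320544719696045)
100 px box [291 229] [310 258] rect mm ((562.5160522460938, 209.77806091308594), (9.275192260742188, 16.92747688293457), 88.51939392089844)
80 px box [201 226] [315 291] rect mm ((552.712890625, 231.69992065429688), (39.398956298828125, 60.76451873779297), 2.0475871562957764)
120 px box [292 232] [308 257] rect mm ((561.9439086914062, 209.9590301513672), (8.078922271728516, 14.55908203125), 89.9103775024414)
```

Emit:
send_rows(
  deltas=[
    [0.007,0,0.05,0,-1],
    [0.007,0,0.18,0,-1],
    [0.007,0,0.32,0,-1],
    [0.007,0,0.42,0,-1],
    [0.007,0,0.49,0,-1],
    [0.007,0,0.525,0,-1],
    [0.007,0,0.535,0,-1],
    [0.007,0,0.541,0,-1],
    [0.007,0,0.541,0,-1],
  ],
)

```text
clock: 23.45
tcp_pos: [0.5544, 0.2301, 0.0878]
ee_rot: [1.0, 0.004, 0.001, -0.0]
contact_force: [-0.6, 0.4, -1.4]
width: 0.68
gripper_force: 19.9
```

Emit:
send_rows(
  deltas=[
    [0,0,0.004,0,-1],
    [0,0,0.008,0,-1],
    [0,0,0.012,0,-1],
    [0,0,0.012,0,-1],
  ],
)

```text
clock: 23.85
tcp_pos: [0.5544, 0.23, 0.0863]
ee_rot: [1.0, 0.004, 0.001, -0.0]
contact_force: [-5.5, -1.6, 12.1]
width: 0.677
gripper_force: 19.9
```

Emit:
send_rows(
  deltas=[
    [0,0,0,0,0.45],
    [0,0,0,0,0.7],
    [0,0,0,0,1],
    [0,0,0,0,1],
    [0,0,-0.1,0,1],
    [0,0,-0.3,0,1],
    [0,0,-0.55,0,1],
    [0,0,-0.75,0,1],
    [0,0,-0.8,0,1],
    [0,0,-0.8,0,1],
  ],
)

```text
clock: 24.85
tcp_pos: [0.5545, 0.2301, 0.2459]
ee_rot: [1.0, 0.004, 0.001, -0.0]
contact_force: [-0.6, 0.2, -0.8]
width: 0.999
gripper_force: 0.0
```

Emit:
send_rows(
  deltas=[
    [-0.25,0,0,0,1],
    [-0.4,0,0,0,1],
    [-0.4,0,0,0,1],
    [-0.4,0,0,0,1],
    [-0.4,0,0,0,1],
  ],
)

```text
clock: 25.35
tcp_pos: [0.4746, 0.2292, 0.2436]
ee_rot: [1.0, 0.004, -0.001, 0.0]
contact_force: [-0.2, -0.1, -0.6]
width: 1.002
gripper_force: 0.0
```

```bash
python3 - <<'E'
from h import *
im,p=look("w12"); print(p)
for thr in (90,120): clock(im,p,(.554,.23),.126,thr=thr)
t=ctrl.read_camera("top"); a=cv2.convertScaleAbs(t[95:295,130:450],alpha=1.5); a=cv2.resize(a,(480,300),interpolation=cv2.INTER_CUBIC)
b=cv2.convertScaleAbs(im[0:250,100:420],alpha=1.4)
W=np.zeros((600,800,3),np.uint8); W[:300,:480]=a; b=cv2.resize(b,(384,300)); W[300:,:384]=b; s=cv2.convertScaleAbs(ctrl.read_camera("scene")[60:320,150:430],alpha=1.5); W[300:,384:800]=cv2.resize(s,(416,300)); cv2.imwrite("pics/fin.png",W)
E
```

```text
(array([0.4746, 0.2292, 0.2436]), array([ 1.    ,  0.0038, -0.0006,  0.0003]))
90 px box [226  89] [289 129] rect mm ((553.2744750976562, 231.55738830566406), (40.084659576416016, 62.17023849487305), 1.0778380632400513)
130 px box [228  90] [288 128] rect mm ((553.365966796875, 231.34854125976562), (38.099151611328125, 59.63625717163086), 0.855587899684906)
120 px box [227  90] [288 128] rect mm ((553.3423461914062, 231.68470764160156), (38.10024642944336, 60.349517822265625), 0.9194279909133911)
160 px box [229  91] [287 126] rect mm ((553.6536865234375, 231.13983154296875), (35.00688552856445, 57.4945182800293), 1.426247477531433)
```

View pics/fin.png

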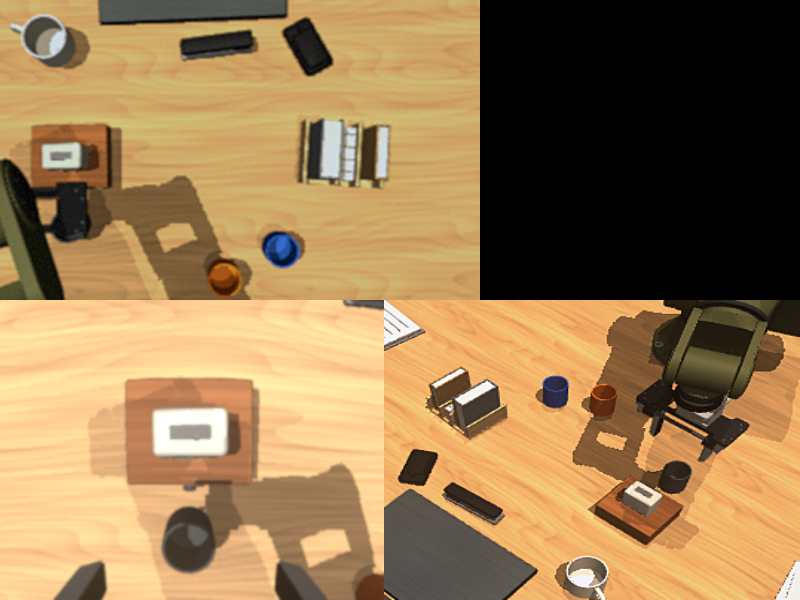

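The final view shows both books upright in their slots, the clock centred and square on the unit at (0.553, 0.231) against the unit's (0.554, 0.231), and the cup in front of the knob. The bystanders are untouched, so I'm handing in.

```bash
python3 -c "
from cell import ctrl
print(ctrl.finish_job())"
```

```text
the job is handed in; nothing more can be done
None
```

The job is handed in at about 25 s of the 104 s allowed: both books stand in their slots, the clock sits square in the middle of the drawer unit, and the cup stands about 3 cm (measured roughly 32 mm) in front of the drawer; the hand-in returned no verdict.

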